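# Take up the slack in the flap bracket

## Task

The desk's flap bracket is slack: by trying, find which of the three packers in the wooden stand fits its gap snugly, and leave that one in the gap, upright, pushed fully home onto the plate, central between the jaw's ends, and gripped by the sprung orange jaw (neither loose nor stuck above the jaw). The other two packers must be left standing in slots of the stand. Do not shift or tip anything else on the desk.

Things in the scene. Friction and masses are not known exactly. Their poses are not given: they have to be found in the camera images.
- bracket: fixed flap bracket: steel plate 60 x 135 x 8 mm on the desk (y -45 to 90). On it a fixed blue cheek (24 mm in x, 20 in y, top 51 above the desk) and, at +y of it, a sprung orange jaw (24 in x, 18 in y, top 49) before a grey block (top 42). Packers go in from above between cheek and jaw; the gap's x ends are open. Origin on the desk below the cheek's gap face; z up, y from cheek to jaw.
- gap (a point): foot of the cheek's gap face, mid-width, on the gap's floor (plate top, 8 mm above the desk); axes as the bracket's. The gap runs from here to +y. Cheek face: plane y = 0 up to z = 38 mm, then a 3 mm lead-in chamfer to 43. Jaw face: upright to z = 26 mm, then slopes back 10 mm up to z = 41 as a lead-in.
- jaw (a joint): travel of the orange jaw away from the cheek, m: 0 at rest, stop at 0.007; spring 1.3 to 2.5 N. Gap at rest: 7 to 20.5 mm, not told, found by trying. Too thin a packer stands loose, jaw at 0; too thick a one stops on the jaw's slope, foot over 10 mm above the plate; a snug one wedges the jaw back, reaches the plate and stays gripped. One always fits.
- stand: wooden stand fixed to the desk, 62 x 150 x 30 mm (x, y, z), three equal slots in a row along its y, each 36 (x) by 26 mm (y), 22 mm deep (floor 8 mm above the desk). Origin at the centre of its underside. At the start each slot holds one packer standing upright, in any order, its axes along the stand's.
- stand_hole0 (a point): centre of the mouth of the stand's slot at y = -47 mm, 30 mm above the desk (22 mm above the slot's floor)
- stand_hole1 (a point): centre of the mouth of the stand's slot at y = 0 mm, 30 mm above the desk (22 mm above the slot's floor)
- stand_hole2 (a point): centre of the mouth of the stand's slot at y = 47 mm, 30 mm above the desk (22 mm above the slot's floor)
- packer_thin: white plastic packer with a grey line round it, an upright plate 32 mm wide (x), 12 mm thick (y), 80 mm high (z), about 35 g; origin at the centre of its foot, z up. It goes into the gap upright with its thickness across the gap (its x along the bracket's x, either way round).
- packer_middle: green plastic packer with a grey line round it, an upright plate 32 mm wide (x), 17 mm thick (y), 80 mm high (z), about 50 g; origin at the centre of its foot, z up. It goes into the gap upright with its thickness across the gap (its x along the bracket's x, either way round).
- packer_thick: yellow plastic packer with a grey line round it, an upright plate 32 mm wide (x), 22 mm thick (y), 80 mm high (z), about 65 g; origin at the centre of its foot, z up. It goes into the gap upright with its thickness across the gap (its x along the bracket's x, either way round).
- pen_stand: bystander: small square wooden pen stand 62 x 56 x 85 mm with pens that reach 140 mm above the desk, loose, between bracket and stand; origin at the centre of its underside
- tiffin: bystander: round stainless steel tiffin, closed, 126 mm over its clips, 76 mm high, loose; origin at the centre of its underside
- sharpener: bystander: red plastic sharpener 16 x 26 x 14 mm lying close to the bracket; origin at the centre of its underside
- eraser: bystander: white eraser in a blue sleeve 20 x 42 x 12 mm lying close to the bracket; origin at the centre of its underside
- compass_case: bystander: grey aluminium compass case 55 x 160 x 16 mm lying along the stand's +x side; origin at the centre of its underside
- stapler: bystander: orange plastic stapler 34 x 125 mm, 48 mm high, lying along the stand's -x side; origin at the centre of its underside

How it is judged:
At the end, for the whole second after the job is handed in: One packer in the gap: foot under 3 mm above the plate, within 8 mm of the middle, within 3 mm of lying on the cheek, tilt < 0.08, turned < 0.12 rad from the bracket, jaw pushed back over 0.4 mm; the other two in the stand's slots (foot under 18 mm above the desk, not fallen); all at rest (value of joint jaw above 0.0004 m and ((z of packer_thin in the frame of gap below 0.003 m and x of packer_thin in the frame of gap between -0.008 and 0.008 m and y of packer_thin in the frame of gap between 0.003 and 0.009 m and angle between packer_thin's own z axis and vertical below 0.08 rad and angle between the x axis of packer_thin and the x axis of bracket, either way round below 0.12 rad and linear speed of each of packer_thin, packer_middle, packer_thick below 0.01 m/s and z of each of packer_middle, packer_thick in the frame of stand below 0.018 m and x of packer_middle in the frame of stand between -0.02 and 0.02 m and y of packer_middle in the frame of stand between -0.065 and 0.065 m and angle between each of packer_middle, packer_thick's own z axis and vertical below 0.7 rad and x of packer_thick in the frame of stand between -0.02 and 0.02 m and y of packer_thick in the frame of stand between -0.065 and 0.065 m) or (z of packer_middle in the frame of gap below 0.003 m and x of packer_middle in the frame of gap between -0.008 and 0.008 m and y of packer_middle in the frame of gap between 0.0055 and 0.0115 m and angle between packer_middle's own z axis and vertical below 0.08 rad and angle between the x axis of packer_middle and the x axis of bracket, either way round below 0.12 rad and linear speed of each of packer_middle, packer_thin, packer_thick below 0.01 m/s and z of each of packer_thin, packer_thick in the frame of stand below 0.018 m and x of packer_thin in the frame of stand between -0.02 and 0.02 m and y of packer_thin in the frame of stand between -0.065 and 0.065 m and angle between each of packer_thin, packer_thick's own z axis and vertical below 0.7 rad and x of packer_thick in the frame of stand between -0.02 and 0.02 m and y of packer_thick in the frame of stand between -0.065 and 0.065 m) or (z of packer_thick in the frame of gap below 0.003 m and x of packer_thick in the frame of gap between -0.008 and 0.008 m and y of packer_thick in the frame of gap between 0.008 and 0.014 m and angle between packer_thick's own z axis and vertical below 0.08 rad and angle between the x axis of packer_thick and the x axis of bracket, either way round below 0.12 rad and linear speed of each of packer_thick, packer_thin, packer_middle below 0.01 m/s and z of each of packer_thin, packer_middle in the frame of stand below 0.018 m and x of packer_thin in the frame of stand between -0.02 and 0.02 m and y of packer_thin in the frame of stand between -0.065 and 0.065 m and angle between each of packer_thin, packer_middle's own z axis and vertical below 0.7 rad and x of packer_middle in the frame of stand between -0.02 and 0.02 m and y of packer_middle in the frame of stand between -0.065 and 0.065 m))); the robot touches nothing.
It fails at once if a bystander is shifted by more than 20 mm (distance of any of pen_stand, tiffin, sharpener, eraser, compass_case, stapler from where it was at the start of the episode above 0.02 m).
It fails at once if a bystander is tipped by more than 0.35 rad (angle between any of pen_stand, tiffin, sharpener, eraser, compass_case, stapler's own z axis and vertical above 0.35 rad).
It also fails if it takes over 72 s, if anything falls off the work surface, if the arm or the gripper's body presses on something with over 40 N, if the wrist force passes 120 N, or if a joint passes its speed limit or range.

## Robot

A 6-joint arm with a two-finger parallel gripper is mounted at the origin on the work surface. World frame = base frame: x ahead of the robot, y to its left, z up, the work surface at z = 0. Lengths are in m, angles in rad, forces in N, time in s.
With the tool pointing down it reaches from about 0.35 to 0.85 m from the base axis. Payload 8.1 kg.
Tool frame: the origin (TCP) lies at the centre of the arm's flange, where the gripper is bolted on; the fingertips stand 186 mm ahead of it and the grasp point (between the pads) lies 167 mm ahead of it (robot.nose_length is the distance from the TCP to the fingertips, in m); z points along the fingers, x is the direction in which the jaws open and shut, and the axes are right-handed (so a half turn about z gives the same grasp; the last joint's range is limited). The gripper opens to 93 mm and grips with 3 to 60 N. Pads are 15 mm wide; open, the fingers measure 128 mm over their backs; the gripper's body (75 mm by 188 mm) begins 65 mm behind the grasp point.
Start: joints at [-1.222, 0.13, 1.488, -0, 1.523, -0.085], TCP at [0.252, -0.544, 0.405] pointing down, gripper open.
Joint ranges: [-2.96, 2.96], [-0.89, 2.26], [0.02, 2.5], [-1.34, 4.48], [0, 2.73], [-2.66, 2.66]. Speed limits (rad/s): [2.39, 2.39, 2.79, 3.14, 3.14, 3.14].

## Interface

Orientations are given as a rotation vector (axis times angle).
In Python, from plant import robot gives the robot as it stands.
- The arm moves only by the tool arm_command, never from a script. Its argument "motion" is a list of rows, each an object with "slide": the shift along the tool's x, y, z each as a share of 0.4 m, from -1 to 1, a list of three; "turn": the turn, a rotation vector about the tool's x, y, z each as a share of 0.5 rad, from -1 to 1, a list of three. A call has exactly 5 rows; each row shifts and turns the commanded pose from where the row before left it, along the tool's axes as they then stand; what a row does not reach is not made up. A row lasts 1/12 s, in which the tool goes at most 41.7 mm and 7.16 degrees, less where a joint would pass 70% of its speed; a pose out of reach is approached as far as the arm can. A call with a number of a shift or a turn outside -1 to 1 is refused whole. A call with a gripper value outside its range is refused whole. "gripper" is the opening in per cent of the stroke, from 0 (shut) to 100 (fully open), set as the call begins (left out, the last holds). The fingers move at their own pace and stop on an object; "grip_force" is the grip in N (left out, the last holds). Time passes only in rows, so rows that do not move let the fingers close, or fill a call up. It gives the time, the measured TCP pose, the force and the opening at its end, in the units of the state.
- robot.read_state(): the state, without advancing time (a new reading comes with each control period).
- robot.read_camera(name): name is "side" or "top"; returns a dict with "pixels" (420x560x3 uint8, blue, green, red), "intrinsics" (3x3 intrinsics, pixels), "D" ([k1, k2, p1, p2, k3] as OpenCV has them; the pictures are not rectified), "T" (4x4, takes a point from camera to world coordinates). Camera axes: x right, y down, z forward; pixel columns grow to the right and rows downward; lengths in m; the calibration is good to about 2 mm. A picture is of the moment at which its call begins. There is no depth.
- robot.close_job(): hands the job in, once; it reports no verdict.
The state is a dict: "t": time; "q": joint angles; "dq": joint speeds; "joint_torque": joint torques, N m; "tool_pos": TCP position; "orientation": TCP orientation; "force": force on the tool from outside, world axes, zero at the start; "wrist_torque": the same for the moment, N m; "opening": finger opening in m.
Only numpy, scipy, OpenCV 4.12 (cv2) and the standard library are available. Lean on these libraries where they do the work, as an engineer would, in place of code of your own. Each camera call takes 0.05 s, during which the arm holds its last target.

## Working session

There is one attempt and no reset: what is moved stays moved. The work goes in short steps, Python scripts to look and compute and a tool call to move; the robot and the scene stay as the last step left them, time stands still between calls to the robot, and variables do not carry over. Pictures are saved under pics/ and viewed, and the job is handed in when it is done.

Besides the shell and the picture viewer there is one more tool, called in YAML: its name, and indented under it one key for each argument. arm_command: Moves the arm, as the interface text tells. Shift numbers are shares of 0.4 m and turn numbers shares of 0.5 rad, none past 1 either way. Its arguments: {"type":"object","properties":{"motion":{"type":"array","items":{"type":"object","properties":{"slide":{"type":"array","items":{"type":"number"}},"turn":{"type":"array","items":{"type":"number"}}}}},"gripper":{"type":"number"},"grip_force":{"type":"number"}},"required":["motion"]}

```bash
ls; mkdir -p pics; python3 - <<'E'
from plant import robot
import cv2,numpy as np
s=robot.read_state();print(s)
for n in ("side","top"):
    c=robot.read_camera(n);cv2.imwrite(f"pics/{n}0.png",c["pixels"]);print(n,c["intrinsics"],c["D"],c["T"])
E
```

```text
pics
{'t': 0.0, 'q': array([-1.22242329e+00,  1.31176452e-01,  1.48926930e+00, -4.02011151e-05,
        1.52298311e+00, -8.53838180e-02]), 'dq': array([-0.00086827, -0.00251231,  0.00055627,  0.00021787, -0.00094853,
       -0.00086929]), 'joint_torque': array([ 1.47788909e-03, -5.59838176e+01, -4.91757131e+01,  7.67371687e-02,
        3.52833420e-02, -1.16369929e-04]), 'tool_pos': array([ 0.25211521, -0.54421506,  0.40368348]), 'orientation': array([-2.64650306e+00,  1.69079982e+00,  2.32687832e-03]), 'force': array([-0.17472852, -0.25824793,  0.26785634]), 'wrist_torque': array([-0.036799  ,  0.01226401, -0.02478476]), 'opening': 0.09274160005039674}
side [[505.12469471   0.         276.57424111]
 [  0.         505.12469471 210.4619478 ]
 [  0.           0.           1.        ]] [-0.08628333  0.          0.          0.          0.        ] [[-0.79007538 -0.31138959  0.52803165  0.05913389]
 [-0.61299898  0.40642235 -0.6775346   0.69861832]
 [-0.00362664 -0.85898626 -0.51198579  0.58169622]
 [ 0.          0.          0.          1.        ]]
top [[522.80267127   0.         276.03095869]
 [  0.         522.80267127 203.97272055]
 [  0.           0.           1.        ]] [0.0626883 0.        0.        0.        0.       ] [[ 0.13062272 -0.9644222   0.22984237  0.38118044]
 [-0.99142939 -0.12761019  0.02798918  0.00819499]
 [ 0.00233684 -0.23152851 -0.97282531  1.05373621]
 [ 0.          0.          0.          1.        ]]
```

View pics/top0.png

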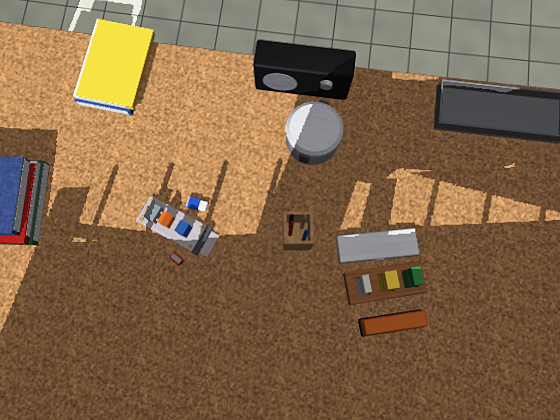

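View pics/side0.png

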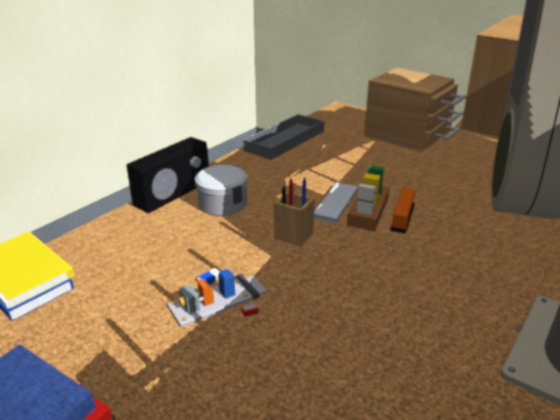

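The top view shows the stand at about (385,283) with the packers white (365,284), yellow (391,280) and green (413,276). The bracket is at about (177,225), with its jaw (orange, 166,218) left of its cheek (blue, 183,228). I'll zoom in for precise points.

```bash
cat > h.py <<'E'
import cv2,numpy as np
from plant import robot
def ray(c,px):
    u=cv2.undistortPoints(np.array([[px]],float),c["intrinsics"],np.array(c["D"],float))[0,0]
    T=c["T"];return T[:3,3],T[:3,:3]@np.array([u[0],u[1],1.])
def onz(c,px,z):
    o,d=ray(c,px);return o+d*(z-o[2])/d[2]
def proj(c,P):
    Ti=np.linalg.inv(c["T"]);p,_=cv2.projectPoints(np.array(P,float).reshape(-1,1,3),cv2.Rodrigues(Ti[:3,:3])[0],Ti[:3,3],c["intrinsics"],np.array(c["D"],float));return p[:,0]
def crop(c,x0,y0,x1,y1,k,name):
    im=cv2.resize(c["pixels"][y0:y1,x0:x1],None,fx=k,fy=k,interpolation=cv2.INTER_CUBIC)
    cv2.imwrite(name,im)
E
python3 - <<'E'
from h import *
import pickle
t=robot.read_camera("top");s=robot.read_camera("side")
pickle.dump((t,s),open("c0.pkl","wb"))
crop(t,125,185,225,270,8,"pics/tb.png")
crop(t,330,220,440,300,7,"pics/ts.png")
crop(s,160,260,275,330,6,"pics/sb.png")
crop(s,310,155,420,235,7,"pics/ss.png")
E
```

```text
(no output)
```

View pics/tb.png

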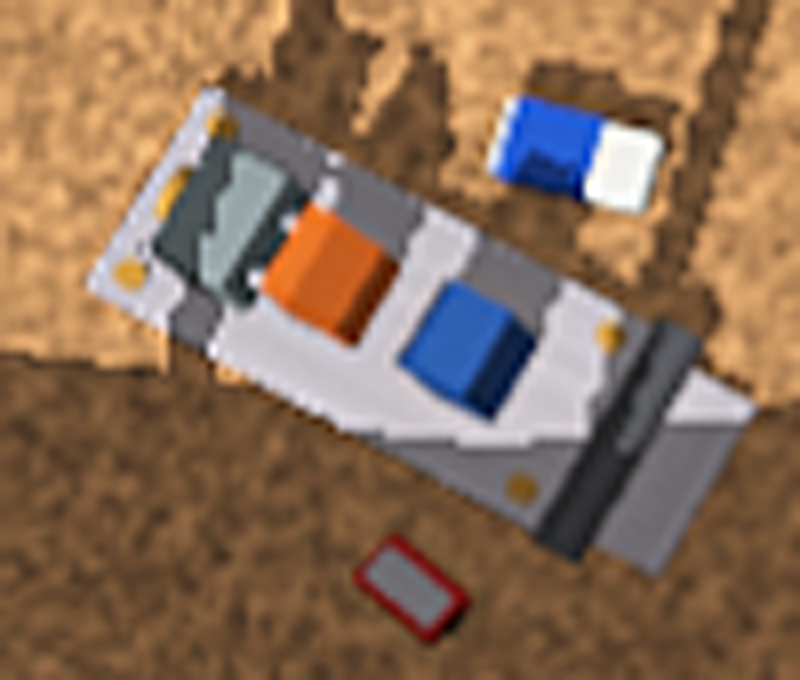

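View pics/ts.png

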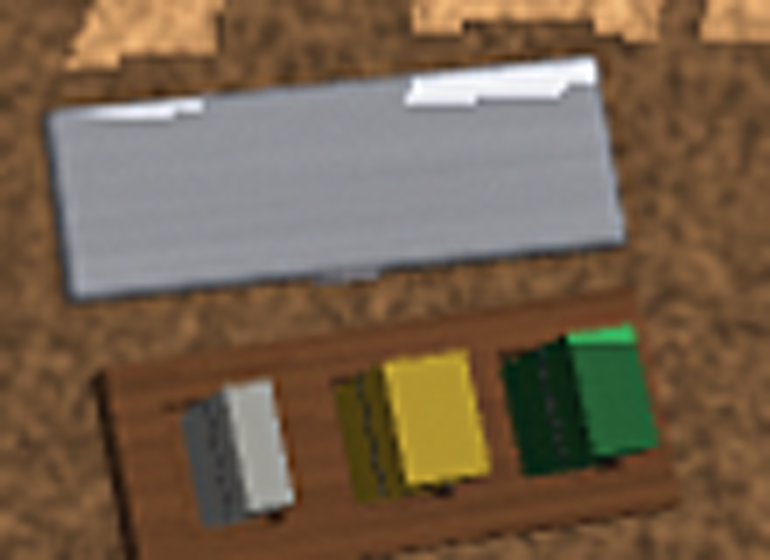

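View pics/sb.png

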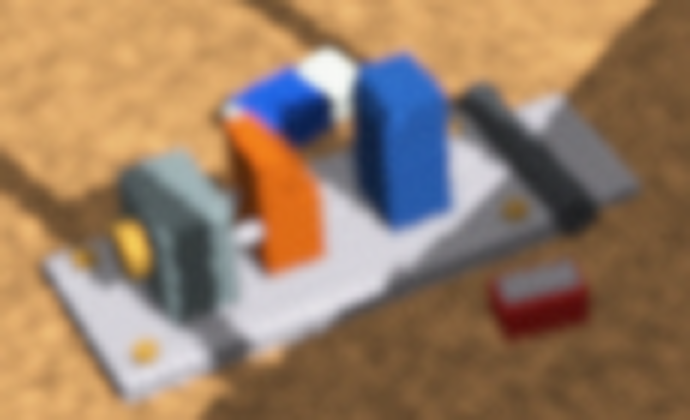

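View pics/ss.png

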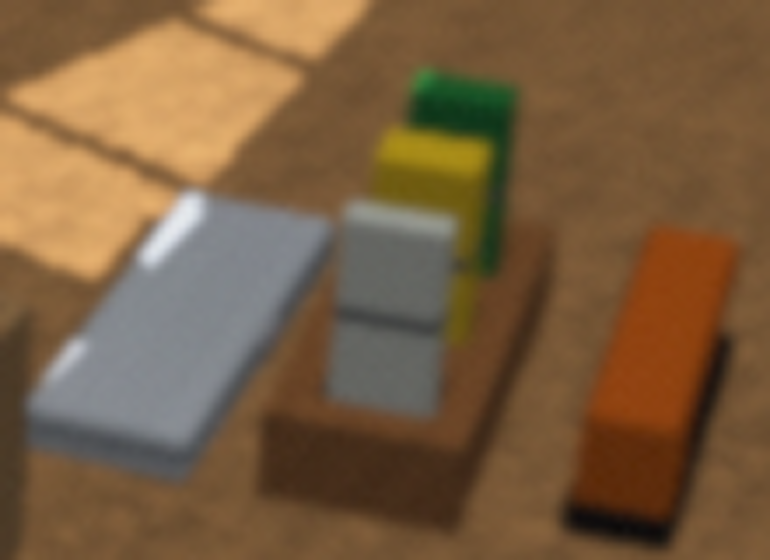

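```bash
cat > m.py <<'E'
from h import *
import pickle
t,s=pickle.load(open("c0.pkl","rb"))
def P(u,k,ox,oy): return ((u[0]+.5)/k-.5+ox,(u[1]+.5)/k-.5+oy)
def fit(model,pts):
    m=np.array(model);p=np.array(pts);mc=m.mean(0);pc=p.mean(0)
    H=(m-mc).T@(p-pc);a=np.arctan2(H[0,1]-H[1,0],H[0,0]+H[1,1])
    R=np.array([[np.cos(a),-np.sin(a)],[np.sin(a),np.cos(a)]])
    o=pc-R@mc;return o,a,np.linalg.norm(p-(m@R.T+o),axis=1)
if __name__=="__main__":
    q=[onz(t,P(u,8,125,185),.008)[:2] for u in [(212,90),(92,285),(658,572),(752,408)]]
    print("br",fit([(.03,.09),(-.03,.09),(-.03,-.045),(.03,-.045)],q))
    # cheek top corners z=.051
    q=[onz(t,P(u,8,125,185),.051)[:2] for u in [(400,357),(455,283),(535,345),(490,417)]]
    print("cheek quad",q)
    q=[onz(t,P(u,7,330,220),.03)[:2] for u in [(103,370),(632,292),(680,505)]]
    print("st",fit([(.031,.075),(.031,-.075),(-.031,-.075)],q))
    for n,c in dict(white=[(222,388),(271,380),(294,503),(246,515)],yel=[(384,362),(466,350),(489,473),(405,488)],gr=[(567,333),(634,326),(658,448),(590,458)]).items():
        q=np.array([onz(t,P(u,7,330,220),.088)[:2] for u in c]);e=[np.linalg.norm(q[i]-q[(i+1)%4]) for i in range(4)]
        d=q[0]+q[1]-q[2]-q[3];print(n,q.mean(0),np.round(e,4),np.arctan2(d[1],d[0]))
E
python3 m.py
python3 - <<'E'
from m import *
crop(t,330,220,440,345,6,"pics/ts2.png")
E
```

```text
br (array([0.54702633, 0.20841796]), np.float64(-0.36828879673013387), array([0.0142178 , 0.01380801, 0.01544378, 0.01527848]))
cheek quad [array([0.54227879, 0.22596675]), array([0.56209696, 0.21595186]), array([0.54945104, 0.19407548]), array([0.53054815, 0.20185117])]
st (array([ 0.49613232, -0.19241376]), np.float64(0.28801625921386625), array([0.00041657, 0.00134559, 0.00148353]))
white [ 0.48324647 -0.14731871] [0.0131 0.0321 0.013  0.0331] 0.2762976884625288
yel [ 0.49675151 -0.1925343 ] [0.0218 0.0321 0.0223 0.0328] 0.25274364221427253
gr [ 0.50992862 -0.23738535] [0.0177 0.0319 0.0179 0.0327] 0.2538650785220557
```

View pics/ts2.png

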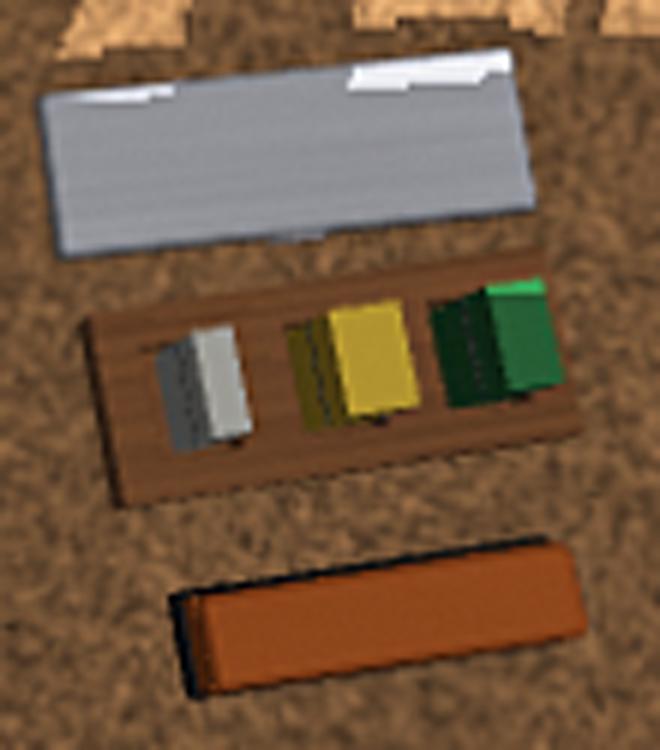

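```bash
python3 - <<'E'
from m import *
crop(t,150,203,198,240,16,"pics/tb2.png")
for z in (.008,):
  q=np.array([onz(t,P(u,8,125,185),z)[:2] for u in [(212,90),(92,285),(658,572),(752,408),(540,540),(655,320)]])
  print(q, [np.linalg.norm(q[i]-q[(i+1)%4]) for i in range(4)])
E
```

```text
[[0.61164992 0.29515529]
 [0.55740876 0.31563476]
 [0.50363689 0.16181297]
 [0.54781152 0.14503383]
 [0.50777368 0.19240064]
 [0.56700148 0.1729863 ]] [np.float64(0.05797855414257359), np.float64(0.16294954743842824), np.float64(0.04725396229094059), np.float64(0.16313121982873136)]
```

View pics/tb2.png

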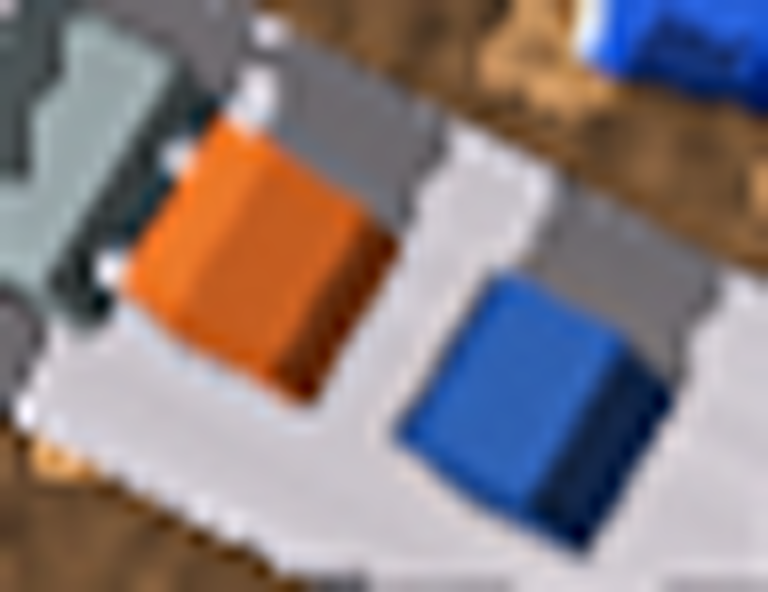

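```bash
python3 - <<'E'
from m import *
o=np.array([.5521,.2215]);a=-.367
xb=np.array([np.cos(a),np.sin(a)]);yb=np.array([-np.sin(a),np.cos(a)])
def B(u,z,k=16,ox=150,oy=203,c=t):
    p=onz(c,P(u,k,ox,oy),z)[:2]-o;return np.round([p@xb*1e3,p@yb*1e3],1)
print("cheek gap edge z46",B((497,270),.046),B((398,435),.046))
print("cheek -y top edge z51",B((632,345),.051),B((525,497),.051))
print("jaw slope bottom z34",B((372,215),.034),B((265,385),.034))
print("jaw slope top z49",B((270,150),.049),B((192,312),.049))
print("jaw face foot z8",B((398,240),.008),B((308,405),.008))
print("cheek foot -y z8",B((675,395),.008),B((585,553),.008))
print("plate",[B(u,.008,8,125,185) for u in [(212,90),(92,285),(540,540)]])
# side picture: crop 6, off 160,260
f=lambda u,z:B(u,z,6,160,260,s)
print("side plate",f((45,262),.008),f((130,395),.008))
print("side cheek gap face foot", f((395,228),.008),"top z46",f((362,75),.046), "jaw foot",f((325,255),.008),f((268,272),.008))
E
python3 - <<'E'
from m import *
crop(s,185,265,245,312,12,"pics/sb2.png")
E
```

```text
cheek gap edge z46 [11.9  1.7] [-11.5   1.7]
cheek -y top edge z51 [ 11.3 -18.8] [-11.  -17.1]
jaw slope bottom z34 [11.7 22. ] [-13.   22.4]
jaw slope top z49 [11.3 33. ] [-10.5  30.8]
jaw face foot z8 [12.9 24.6] [-10.9  23.5]
cheek foot -y z8 [ 12.3 -16.5] [-10.5 -16.9]
plate [array([29.2, 90.1]), array([-28.8,  89.8]), array([-30.9, -43.1])]
side plate [26.3 91.5] [-36.6  91.2]
side cheek gap face foot [-11.8  -0.6] top z46 [12.2 -4.3] jaw foot [-12.   21.7] [-10.3  38.6]
```

View pics/sb2.png

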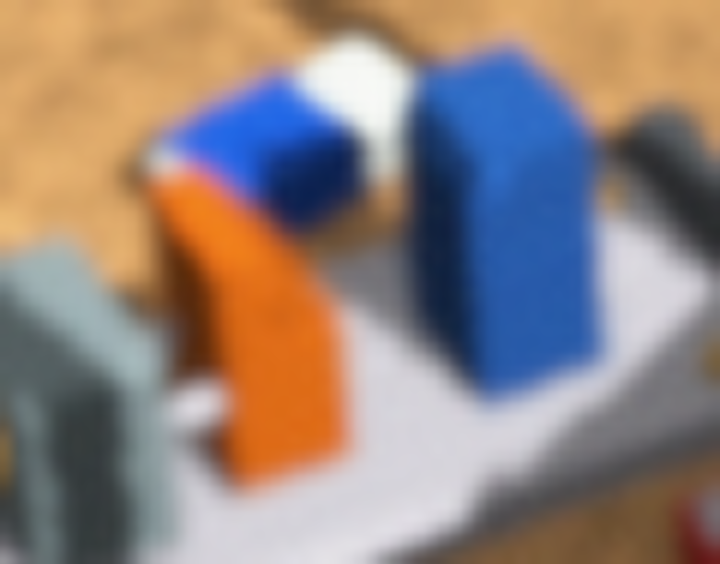

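```bash
cat > plan.py <<'E'
import sys,numpy as np
from scipy.spatial.transform import Rotation as R
from plant import robot
def down(yaw): return R.from_matrix(np.array([[np.cos(yaw),np.sin(yaw),0],[np.sin(yaw),-np.cos(yaw),0],[0,0,-1]]))
def plan(pos,yaw,n=None):
    s=robot.read_state();p=s["tool_pos"];r=R.from_rotvec(s["orientation"])
    x=r.as_matrix()[:,0]
    # choose half-turn
    best=min((yaw,yaw+np.pi,yaw-np.pi),key=lambda w:(r.inv()*down(w)).magnitude())
    t=down(best);rv=(r.inv()*t).as_rotvec();d=np.array(pos)-p
    k=max(np.linalg.norm(d)/.0400,np.linalg.norm(rv)/.12,1);k=n or int(np.ceil(k/5)*5)
    print("t %.2f pos %s yaw_x %.3f open %.4f F %s q6 %.2f"%(s["t"],np.round(p,4),np.arctan2(x[1],x[0]),s["opening"],np.round(s["force"],1),s["q"][5]))
    print("total mm(tool)",np.round(r.inv().apply(d)*1e3,1),"turn",np.round(rv,3),"rows",k)
    rr=r
    for i in range(k):
        print(i, "slide",np.round(rr.inv().apply(d/k)/.4,4),"turn",np.round(rv/k/.5,4)); rr=rr*R.from_rotvec(rv/k)
if __name__=="__main__":
    a=[float(v) for v in sys.argv[1:]];plan(a[:3],a[3],int(a[4]) if len(a)>4 else None)
E
python3 plan.py .4967 -.1925 .40 .28
python3 - <<'E'
from m import *
print("pen",onz(t,(297,235),.085)); 
for u in [(190,690),(170,592),(585,632),(565,540)]: print("stapler",onz(t,P(u,6,330,220),.04))
E
```

```text
t 0.20 pos [ 0.2522 -0.5443  0.4041] yaw_x -1.137 open 0.0929 F [-0.4 -0.4  0.7] q6 -0.09
total mm(tool) [-216.4 -369.8    4.4] turn [-1.000e-03  1.000e-03 -1.417e+00] rows 15
0 slide [-0.0361 -0.0616  0.0007] turn [-1.000e-04  1.000e-04 -1.889e-01]
1 slide [-0.0301 -0.0648  0.0007] turn [-1.000e-04  1.000e-04 -1.889e-01]
2 slide [-0.0239 -0.0673  0.0007] turn [-1.000e-04  1.000e-04 -1.889e-01]
3 slide [-0.0174 -0.0693  0.0007] turn [-1.000e-04  1.000e-04 -1.889e-01]
4 slide [-0.0108 -0.0706  0.0007] turn [-1.000e-04  1.000e-04 -1.889e-01]
5 slide [-0.0041 -0.0713  0.0007] turn [-1.000e-04  1.000e-04 -1.889e-01]
6 slide [ 0.0027 -0.0714  0.0007] turn [-1.000e-04  1.000e-04 -1.889e-01]
7 slide [ 0.0094 -0.0708  0.0007] turn [-1.000e-04  1.000e-04 -1.889e-01]
8 slide [ 0.016  -0.0696  0.0007] turn [-1.000e-04  1.000e-04 -1.889e-01]
9 slide [ 0.0225 -0.0678  0.0007] turn [-1.000e-04  1.000e-04 -1.889e-01]
10 slide [ 0.0288 -0.0653  0.0007] turn [-1.000e-04  1.000e-04 -1.889e-01]
11 slide [ 0.0348 -0.0623  0.0007] turn [-1.000e-04  1.000e-04 -1.889e-01]
12 slide [ 0.0406 -0.0588  0.0007] turn [-1.000e-04  1.000e-04 -1.889e-01]
13 slide [ 0.0459 -0.0547  0.0007] turn [-1.000e-04  1.000e-04 -1.889e-01]
14 slide [ 0.0509 -0.0501  0.0007] turn [-1.000e-04  1.000e-04 -1.889e-01]
pen [ 0.55584509 -0.01079164  0.085     ]
stapler [ 0.39240094 -0.15364994  0.04      ]
stapler [ 0.4211651  -0.14480177  0.04      ]
stapler [ 0.42669077 -0.27393317  0.04      ]
stapler [ 0.45392834 -0.26614729  0.04      ]
```

arm_command:
  motion:
    - {"slide": [-0.036,-0.062,0.001],"turn": [0,0,-0.189]}
    - {"slide": [-0.03,-0.065,0.001],"turn": [0,0,-0.189]}
    - {"slide": [-0.024,-0.067,0.001],"turn": [0,0,-0.189]}
    - {"slide": [-0.017,-0.069,0.001],"turn": [0,0,-0.189]}
    - {"slide": [-0.011,-0.071,0.001],"turn": [0,0,-0.189]}
  gripper: 58
  grip_force: 25

```text
t: 0.62
tool_pos: [0.3344, -0.426, 0.4025]
orientation: [-2.972, 1.018, 0.0]
force: [0.1, 0.0, 0.1]
opening: 0.0647
```

arm_command:
  motion:
    - {"slide": [-0.004,-0.071,0.001],"turn": [0,0,-0.189]}
    - {"slide": [0.003,-0.071,0.001],"turn": [0,0,-0.189]}
    - {"slide": [0.009,-0.071,0.001],"turn": [0,0,-0.189]}
    - {"slide": [0.016,-0.07,0.001],"turn": [0,0,-0.189]}
    - {"slide": [0.022,-0.068,0.001],"turn": [0,0,-0.189]}

```text
t: 1.03
tool_pos: [0.4157, -0.3084, 0.4006]
orientation: [-3.128, 0.294, -0.0]
force: [0.0, -0.3, 0.3]
opening: 0.0539
```

arm_command:
  motion:
    - {"slide": [0.029,-0.065,0.001],"turn": [0,0,-0.189]}
    - {"slide": [0.035,-0.062,0.001],"turn": [0,0,-0.189]}
    - {"slide": [0.041,-0.059,0.001],"turn": [0,0,-0.189]}
    - {"slide": [0.046,-0.055,0.001],"turn": [0,0,-0.189]}
    - {"slide": [0.051,-0.05,0.001],"turn": [0,0,-0.189]}

```text
t: 1.45
tool_pos: [0.4976, -0.1911, 0.3986]
orientation: [-3.11, -0.446, 0.0]
force: [0.3, -0.3, 0.9]
opening: 0.0536
```

```bash
python3 plan.py .4967 -.1925 .30 .28 5
python3 - <<'E'
from m import *
t=robot.read_camera("top");crop(t,280,180,480,330,4,"pics/t1.png")
E
```

```text
t 1.45 pos [ 0.4976 -0.1911  0.3986] yaw_x 0.285 open 0.0536 F [ 0.3 -0.3  0.9] q6 -0.75
total mm(tool) [-1.2  1.1 98.6] turn [-0.     0.     0.005] rows 5
0 slide [-0.0006  0.0005  0.0493] turn [-0.      0.      0.0021]
1 slide [-0.0006  0.0005  0.0493] turn [-0.      0.      0.0021]
2 slide [-0.0006  0.0005  0.0493] turn [-0.      0.      0.0021]
3 slide [-0.0006  0.0005  0.0493] turn [-0.      0.      0.0021]
4 slide [-0.0006  0.0005  0.0493] turn [-0.      0.      0.0021]
```

View pics/t1.png

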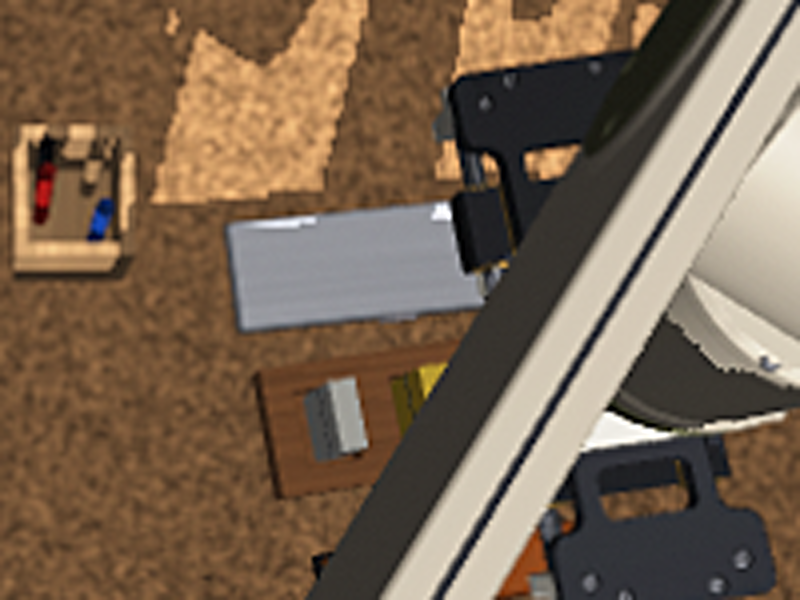

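The arm hides most of the stand in this view. The measured TCP pose is within about 1.5 mm of the yellow packer's position, so I'll descend.

arm_command:
  motion:
    - {"slide": [-0.001,0.001,0.05],"turn": [0,0,0]}
    - {"slide": [-0.001,0.001,0.05],"turn": [0,0,0]}
    - {"slide": [-0.001,0,0.05],"turn": [0,0,0]}
    - {"slide": [0,0,0.05],"turn": [0,0,0]}
    - {"slide": [0,0,0.046],"turn": [0,0,0]}

```text
t: 1.92
tool_pos: [0.4958, -0.1935, 0.299]
orientation: [-3.11, -0.439, 0.001]
force: [0.2, 1.0, -0.6]
opening: 0.0539
```

```bash
python3 plan.py .4967 -.1925 .229 .28 5
python3 - <<'E'
from m import *
t=robot.read_camera("side");crop(t,290,100,450,240,5,"pics/s1.png")
E
```

```text
t 1.92 pos [ 0.4958 -0.1935  0.299 ] yaw_x 0.280 open 0.0539 F [ 0.2  1.  -0.6] q6 -0.75
total mm(tool) [ 1.2 -0.7 70. ] turn [-0.     0.001  0.   ] rows 5
0 slide [ 0.0006 -0.0003  0.035 ] turn [-0.0002  0.0002  0.0001]
1 slide [ 0.0006 -0.0003  0.035 ] turn [-0.0002  0.0002  0.0001]
2 slide [ 0.0006 -0.0004  0.035 ] turn [-0.0002  0.0002  0.0001]
3 slide [ 0.0006 -0.0004  0.035 ] turn [-0.0002  0.0002  0.0001]
4 slide [ 0.0006 -0.0004  0.035 ] turn [-0.0002  0.0002  0.0001]
```

View pics/s1.png

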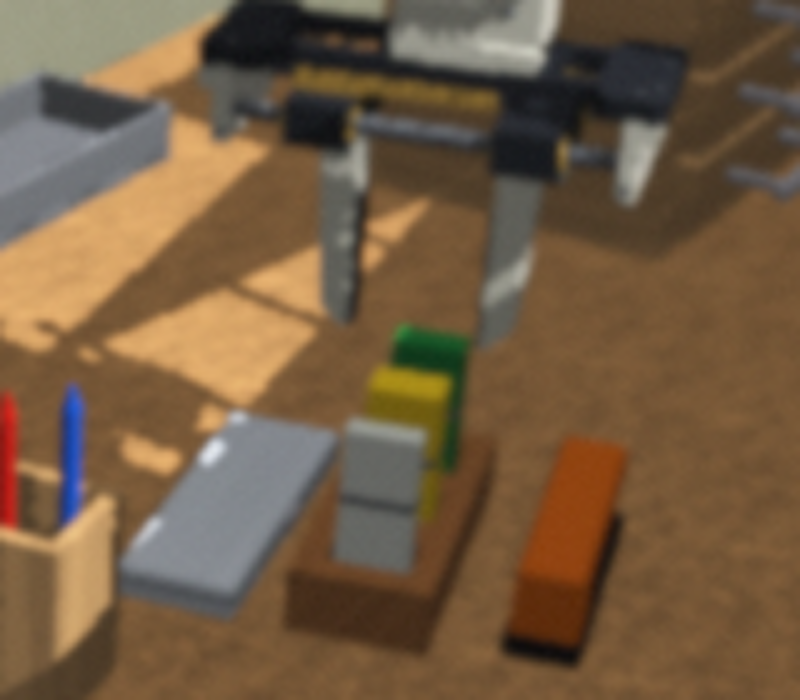

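The fingers, at crop (340,310) and (495,335), straddle the packers with the yellow one (410,385) between them. I'll go down and grip.

arm_command:
  motion:
    - {"slide": [0.001,0,0.035],"turn": [0,0,0]}
    - {"slide": [0.001,0,0.035],"turn": [0,0,0]}
    - {"slide": [0.001,0,0.035],"turn": [0,0,0]}
    - {"slide": [0,0,0.035],"turn": [0,0,0]}
    - {"slide": [0,0,0.035],"turn": [0,0,0]}

```text
t: 2.38
tool_pos: [0.4973, -0.1935, 0.2303]
orientation: [3.111, 0.438, 0.001]
force: [-0.3, -0.4, -0.4]
opening: 0.0539
```

arm_command:
  motion:
    - {"slide": [0,0,0],"turn": [0,0,0]}
    - {"slide": [0,0,0],"turn": [0,0,0]}
    - {"slide": [0,0,0],"turn": [0,0,0]}
    - {"slide": [0,0,0],"turn": [0,0,0]}
    - {"slide": [0,0,0],"turn": [0,0,0]}
  gripper: 10
  grip_force: 25

```text
t: 2.8
tool_pos: [0.4976, -0.1936, 0.2317]
orientation: [3.11, 0.439, 0.002]
force: [-3.0, -1.5, 3.8]
opening: 0.0317
```

```bash
python3 plan.py .4967 -.1925 .36 .28 5
python3 - <<'E'
from m import *
t=robot.read_camera("side");crop(t,290,100,450,240,5,"pics/s2.png")
E
```

```text
t 2.80 pos [ 0.4976 -0.1936  0.2317] yaw_x 0.280 open 0.0317 F [-3.  -1.5  3.8] q6 -0.75
total mm(tool) [  -0.5   -1.2 -128.3] turn [ 0.001 -0.001  0.   ] rows 5
0 slide [-0.0002 -0.0006 -0.0642] turn [ 0.0006 -0.0004  0.0002]
1 slide [-0.0002 -0.0006 -0.0642] turn [ 0.0006 -0.0004  0.0002]
2 slide [-0.0003 -0.0006 -0.0642] turn [ 0.0006 -0.0004  0.0002]
3 slide [-0.0003 -0.0006 -0.0642] turn [ 0.0006 -0.0004  0.0002]
4 slide [-0.0003 -0.0007 -0.0642] turn [ 0.0006 -0.0004  0.0002]
```

View pics/s2.png

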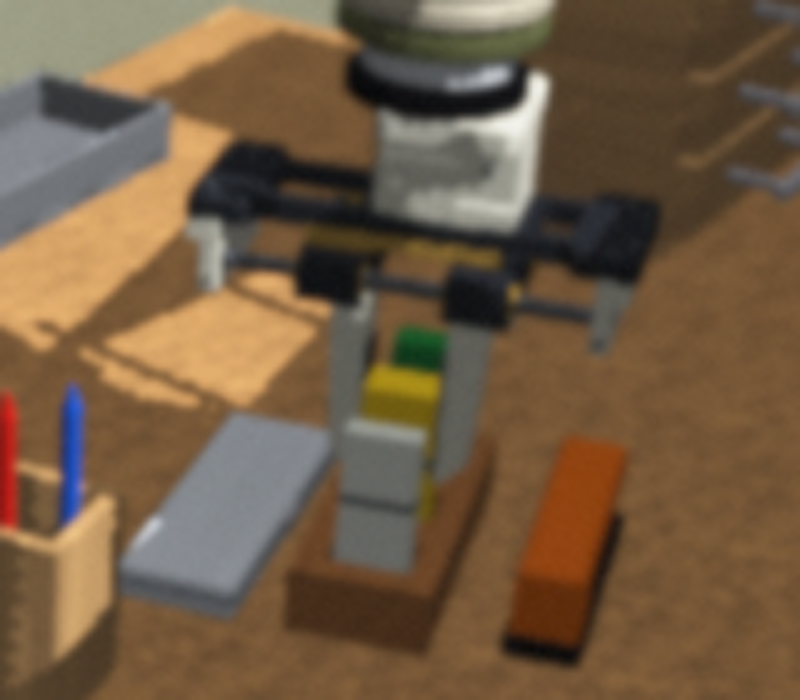

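Gripped: the opening is 31.7 mm on a 32 mm width. Lifting.

arm_command:
  motion:
    - {"slide": [0,0,-0.03],"turn": [0,0,0]}
    - {"slide": [0,0,-0.08],"turn": [0,0,0]}
    - {"slide": [0,0,-0.1],"turn": [0,0,0]}
    - {"slide": [0,0,-0.1],"turn": [0,0,0]}
    - {"slide": [0,0,-0.1],"turn": [0,0,0]}

```text
t: 3.27
tool_pos: [0.4968, -0.193, 0.397]
orientation: [-3.111, -0.439, -0.001]
force: [1.0, -0.4, -1.0]
opening: 0.0321
```

```bash
python3 plan.py .557 .234 .40 -.367
python3 - <<'E'
from m import *
t=robot.read_camera("side");crop(t,290,40,450,240,3,"pics/s3.png")
E
```

```text
t 3.27 pos [ 0.4968 -0.193   0.397 ] yaw_x 0.281 open 0.0321 F [ 1.  -0.4 -1. ] q6 -0.75
total mm(tool) [ 176.1 -393.6   -2.9] turn [-0.    -0.     0.648] rows 15
0 slide [ 0.0293 -0.0656 -0.0005] turn [-0.     -0.      0.0863]
1 slide [ 0.0265 -0.0668 -0.0005] turn [-0.     -0.      0.0863]
2 slide [ 0.0236 -0.0679 -0.0005] turn [-0.     -0.      0.0863]
3 slide [ 0.0206 -0.0688 -0.0005] turn [-0.     -0.      0.0863]
4 slide [ 0.0176 -0.0697 -0.0005] turn [-0.     -0.      0.0863]
5 slide [ 0.0146 -0.0704 -0.0005] turn [-0.     -0.      0.0863]
6 slide [ 0.0116 -0.0709 -0.0005] turn [-0.     -0.      0.0863]
7 slide [ 0.0085 -0.0714 -0.0005] turn [-0.     -0.      0.0863]
8 slide [ 0.0054 -0.0717 -0.0005] turn [-0.     -0.      0.0863]
9 slide [ 0.0023 -0.0718 -0.0005] turn [-0.     -0.      0.0863]
10 slide [-0.0008 -0.0719 -0.0005] turn [-0.     -0.      0.0863]
11 slide [-0.0039 -0.0718 -0.0005] turn [-0.     -0.      0.0863]
12 slide [-0.007  -0.0715 -0.0005] turn [-0.     -0.      0.0863]
13 slide [-0.0101 -0.0712 -0.0005] turn [-0.     -0.      0.0863]
14 slide [-0.0131 -0.0707 -0.0005] turn [-0.     -0.      0.0863]
```

View pics/s3.png

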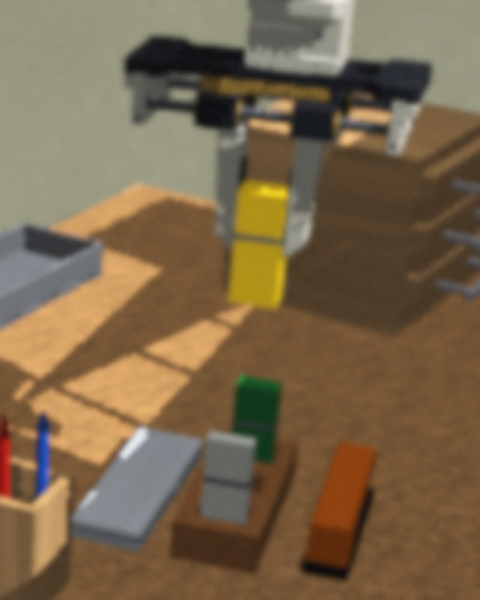

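The yellow packer hangs upright in the grip at crop (260,245). Now I'll carry it over to the bracket.

arm_command:
  motion:
    - {"slide": [0.029,-0.066,-0.001],"turn": [0,0,0.086]}
    - {"slide": [0.026,-0.067,-0.001],"turn": [0,0,0.086]}
    - {"slide": [0.024,-0.068,0],"turn": [0,0,0.086]}
    - {"slide": [0.021,-0.069,0],"turn": [0,0,0.086]}
    - {"slide": [0.018,-0.07,-0.001],"turn": [0,0,0.086]}

```text
t: 3.73
tool_pos: [0.5172, -0.0491, 0.3964]
orientation: [-3.14, -0.099, -0.002]
force: [0.6, 0.4, -1.0]
opening: 0.0319
```

arm_command:
  motion:
    - {"slide": [0.015,-0.07,-0.001],"turn": [0,0,0.086]}
    - {"slide": [0.012,-0.071,0],"turn": [0,0,0.086]}
    - {"slide": [0.008,-0.071,0],"turn": [0,0,0.086]}
    - {"slide": [0.005,-0.072,0],"turn": [0,0,0.086]}
    - {"slide": [0.002,-0.072,0],"turn": [0,0,0.086]}

```text
t: 4.15
tool_pos: [0.5369, 0.0934, 0.3969]
orientation: [-3.132, 0.238, -0.002]
force: [0.6, -1.5, -0.4]
opening: 0.0315
```

arm_command:
  motion:
    - {"slide": [-0.001,-0.072,0],"turn": [0,0,0.086]}
    - {"slide": [-0.004,-0.072,0],"turn": [0,0,0.086]}
    - {"slide": [-0.007,-0.072,0],"turn": [0,0,0.086]}
    - {"slide": [-0.01,-0.071,0],"turn": [0,0,0.086]}
    - {"slide": [-0.013,-0.071,0],"turn": [0,0,0.086]}

```text
t: 4.57
tool_pos: [0.5568, 0.2362, 0.3968]
orientation: [-3.088, 0.572, -0.001]
force: [0.4, -0.4, -0.7]
opening: 0.0321
```

```bash
python3 plan.py .5571 .2346 .29 -.367 5
python3 - <<'E'
from m import *
t=robot.read_camera("side");crop(t,140,150,300,340,4,"pics/s4.png")
t=robot.read_camera("top");crop(t,100,130,260,260,5,"pics/t4.png")
E
```

```text
t 4.57 pos [0.5568 0.2362 0.3968] yaw_x -0.366 open 0.0321 F [ 0.4 -0.4 -0.7] q6 0.68
total mm(tool) [  0.8   1.4 106.8] turn [-0.001 -0.001  0.001] rows 5
0 slide [0.0004 0.0007 0.0534] turn [-0.0003 -0.0002  0.0002]
1 slide [0.0004 0.0007 0.0534] turn [-0.0003 -0.0002  0.0002]
2 slide [0.0004 0.0007 0.0534] turn [-0.0003 -0.0002  0.0002]
3 slide [0.0004 0.0007 0.0534] turn [-0.0003 -0.0002  0.0002]
4 slide [0.0004 0.0007 0.0534] turn [-0.0003 -0.0002  0.0002]
```

View pics/s4.png

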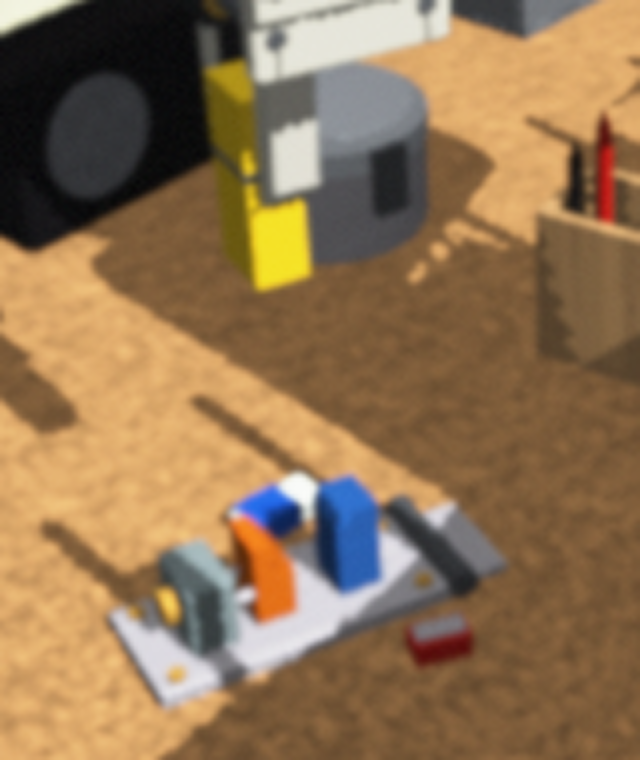

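View pics/t4.png

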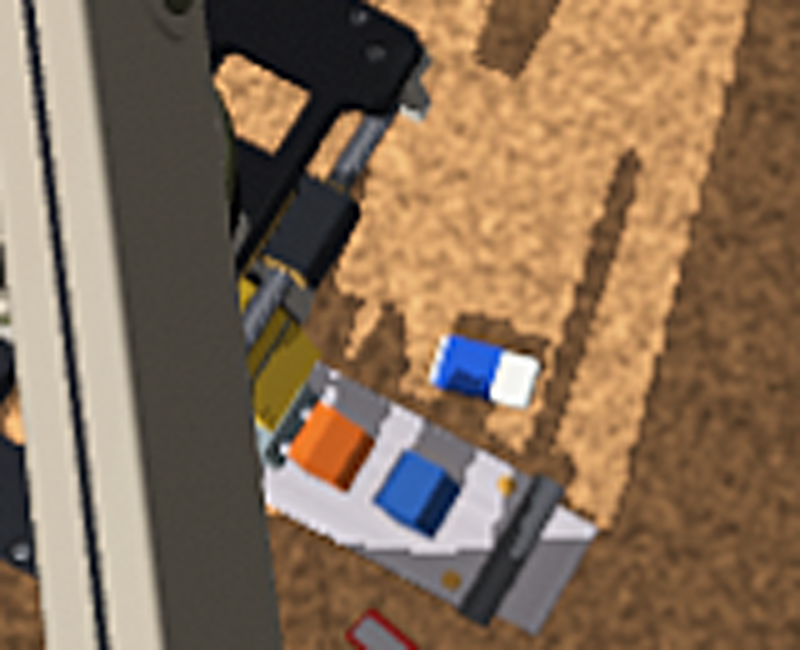

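Yellow is still upright above the bracket, with its foot edge at crop (283,285) in the side view. I'll lower it to just above the jaw and check alignment.

arm_command:
  motion:
    - {"slide": [0.001,0.001,0.055],"turn": [0,0,0]}
    - {"slide": [0.001,0.001,0.055],"turn": [0,0,0]}
    - {"slide": [0,0.001,0.055],"turn": [0,0,0]}
    - {"slide": [0,0,0.055],"turn": [0,0,0]}
    - {"slide": [0,0,0.045],"turn": [0,0,0]}

```text
t: 5.08
tool_pos: [0.5568, 0.2324, 0.2888]
orientation: [3.089, -0.569, -0.001]
force: [0.4, 0.6, -2.0]
opening: 0.032
```

```bash
python3 plan.py .5571 .2346 .235 -.367 5
python3 - <<'E'
from m import *
t=robot.read_camera("side");crop(t,160,215,270,330,7,"pics/s5.png")
t=robot.read_camera("top");crop(t,120,170,220,260,7,"pics/t5.png")
E
```

```text
t 5.08 pos [0.5568 0.2324 0.2888] yaw_x -0.364 open 0.0320 F [ 0.4  0.6 -2. ] q6 0.67
total mm(tool) [-0.5 -2.2 53.8] turn [0.001 0.001 0.003] rows 5
0 slide [-0.0002 -0.0011  0.0269] turn [0.0003 0.0002 0.0012]
1 slide [-0.0003 -0.0011  0.0269] turn [0.0003 0.0002 0.0012]
2 slide [-0.0003 -0.0011  0.0269] turn [0.0003 0.0002 0.0012]
3 slide [-0.0003 -0.0011  0.0269] turn [0.0003 0.0002 0.0012]
4 slide [-0.0003 -0.0011  0.0269] turn [0.0003 0.0002 0.0012]
```

View pics/s5.png

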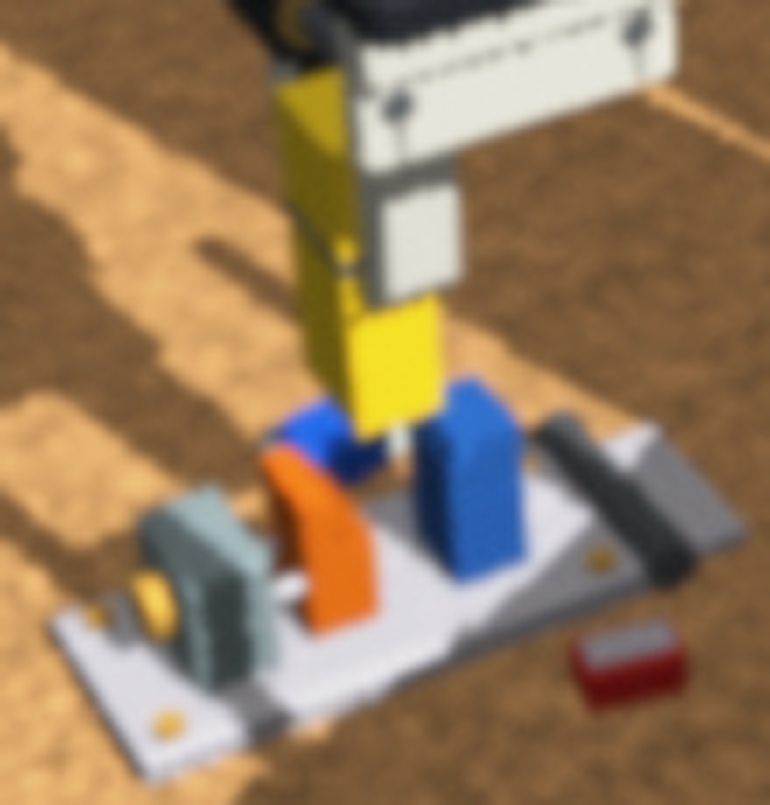

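View pics/t5.png

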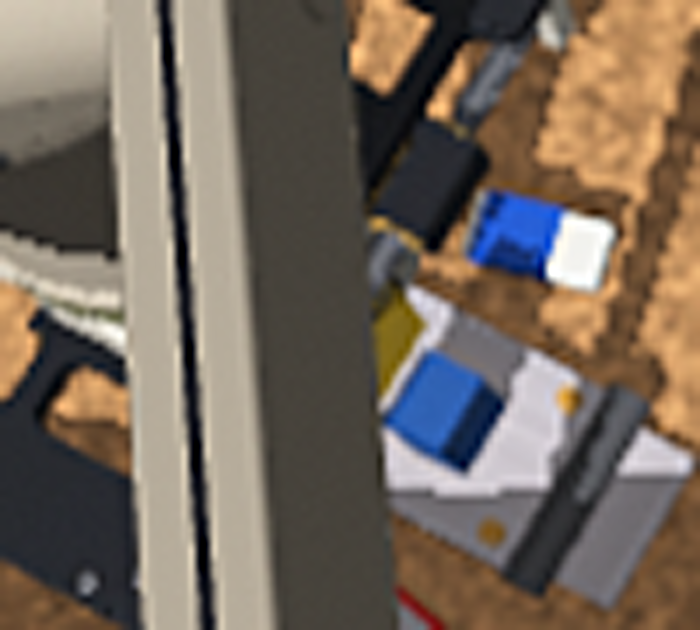

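```bash
python3 - <<'E'
from m import *
o=np.array([.5521,.2215]);a=-.367
xb=np.array([np.cos(a),np.sin(a)]);yb=np.array([-np.sin(a),np.cos(a)])
def B(u,z):
    p=onz(s,P(u,7,160,215),z)[:2]-o;return np.round([p@xb*1e3,p@yb*1e3],1)
for z in (.062,.065): print("foot",B((365,437),z),B((441,410),z))
print("cheek foot",B((462,580),.008),B((526,557),.008))
print("jaw foot",B((378,610),.008),B((320,632),.008))
for q in [(415,445)]: print("cheek gapface -x edge z46", B((455,445),.046))
p=np.array([.5568,.2324])-o;print("tcp",p@xb,p@yb)
E
```

```text
foot [-11.9  21.2] [-11.9   1.3]
foot [-15.5  22.6] [-15.5   2.8]
cheek foot [-11.6  -1. ] [-12.  -18.5]
jaw foot [-11.   21.6] [-11.   37.1]
cheek gapface -x edge z46 [-7.  -3.8]
tcp 0.00047591416285849966 0.011860586229592105
```

Measured in the side view, the packer's foot is about 12 to 13 mm from the cheek and centred in x. I'll shift it 1 mm towards the jaw and descend slowly.

arm_command:
  motion:
    - {"slide": [-0.001,-0.003,0.013],"turn": [0,0,0]}
    - {"slide": [0,0,0.013],"turn": [0,0,0]}
    - {"slide": [0,0,0.013],"turn": [0,0,0]}
    - {"slide": [0,0,0.013],"turn": [0,0,0]}
    - {"slide": [0,0,0.013],"turn": [0,0,0]}

```text
t: 5.6
tool_pos: [0.5576, 0.2345, 0.2643]
orientation: [-3.089, 0.569, -0.002]
force: [0.1, -2.2, 1.9]
opening: 0.0319
```

arm_command:
  motion:
    - {"slide": [0,0,0.013],"turn": [0,0,0]}
    - {"slide": [0,0,0.013],"turn": [0,0,0]}
    - {"slide": [0,0,0.013],"turn": [0,0,0]}
    - {"slide": [0,0,0.013],"turn": [0,0,0]}
    - {"slide": [0,0,0.01],"turn": [0,0,0]}

```text
t: 6.02
tool_pos: [0.557, 0.2343, 0.2381]
orientation: [3.089, -0.569, -0.002]
force: [-1.1, -2.4, 0.2]
opening: 0.0318
```

```bash
python3 plan.py .5571 .2346 .232 -.367 5
python3 - <<'E'
from m import *
t=robot.read_camera("side");crop(t,160,215,270,330,7,"pics/s6.png")
E
```

```text
t 6.02 pos [0.557  0.2343 0.2381] yaw_x -0.365 open 0.0318 F [-1.1 -2.4  0.2] q6 0.68
total mm(tool) [-0.  -0.3  6.1] turn [0.001 0.001 0.002] rows 5
0 slide [-0.     -0.0002  0.003 ] turn [0.0003 0.0003 0.001 ]
1 slide [-0.     -0.0002  0.003 ] turn [0.0003 0.0003 0.001 ]
2 slide [-0.     -0.0002  0.003 ] turn [0.0003 0.0003 0.001 ]
3 slide [-0.     -0.0002  0.003 ] turn [0.0003 0.0003 0.001 ]
4 slide [-0.     -0.0002  0.003 ] turn [0.0003 0.0003 0.001 ]
```

View pics/s6.png

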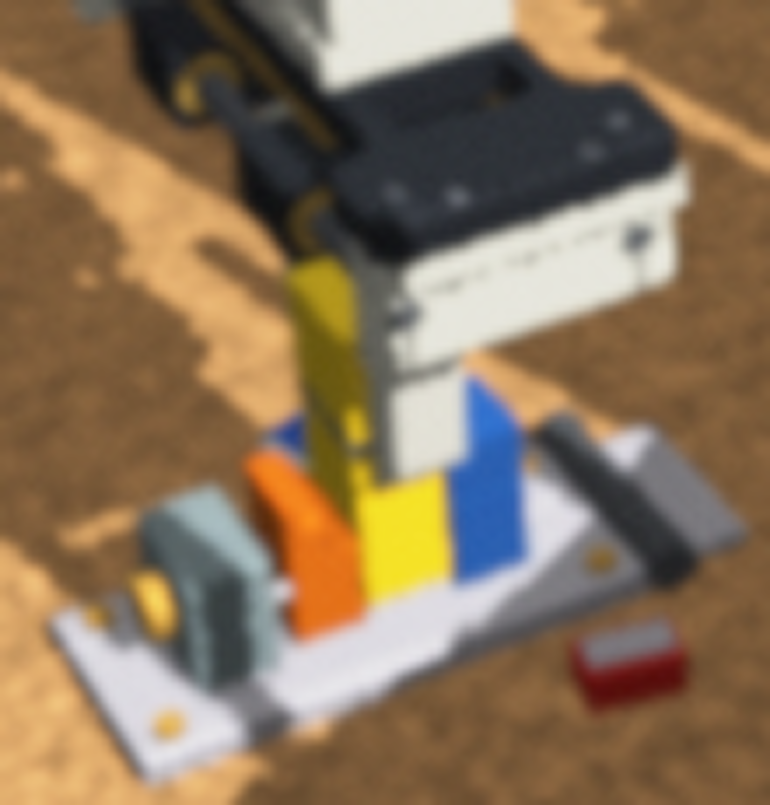

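The yellow packer is in the gap, and the jaw's near foot has moved from x=378 to 365 in the crop, so it has been pushed back. The side force is about 2.4 N, which fits the spring. I'll press it home.

arm_command:
  motion:
    - {"slide": [0,0,0.005],"turn": [0,0,0]}
    - {"slide": [0,0,0.005],"turn": [0,0,0]}
    - {"slide": [0,0,0.005],"turn": [0,0,0]}
    - {"slide": [0,0,0.003],"turn": [0,0,0]}
    - {"slide": [0,0,0.002],"turn": [0,0,0]}

```text
t: 6.48
tool_pos: [0.5574, 0.2345, 0.2317]
orientation: [-3.09, 0.569, -0.0]
force: [-6.0, -3.5, 10.9]
opening: 0.032
```

It's seated: Fz is 10.9 N at exactly the expected height. I'll nudge it 1.5 mm towards the cheek and open.

arm_command:
  motion:
    - {"slide": [0,0.002,0],"turn": [0,0,0]}
    - {"slide": [0,0.002,0],"turn": [0,0,0]}
    - {"slide": [0,0,0],"turn": [0,0,0]}
    - {"slide": [0,0,0],"turn": [0,0,0]}
    - {"slide": [0,0,0],"turn": [0,0,0]}

```text
t: 6.9
tool_pos: [0.557, 0.2332, 0.2318]
orientation: [-3.089, 0.569, -0.001]
force: [-1.4, 0.6, 5.0]
opening: 0.0319
```

arm_command:
  motion:
    - {"slide": [0,0,0],"turn": [0,0,0]}
    - {"slide": [0,0,0],"turn": [0,0,0]}
    - {"slide": [0,0,0],"turn": [0,0,0]}
    - {"slide": [0,0,0],"turn": [0,0,0]}
    - {"slide": [0,0,0],"turn": [0,0,0]}
  gripper: 55

```text
t: 7.32
tool_pos: [0.5566, 0.2329, 0.2308]
orientation: [3.089, -0.569, -0.001]
force: [-0.4, 0.1, 0.8]
opening: 0.051
```

arm_command:
  motion:
    - {"slide": [0,0,-0.05],"turn": [0,0,0]}
    - {"slide": [0,0,-0.09],"turn": [0,0,0]}
    - {"slide": [0,0,-0.1],"turn": [0,0,0]}
    - {"slide": [0,0,-0.1],"turn": [0,0,0]}
    - {"slide": [0,0,-0.1],"turn": [0,0,0]}

```text
t: 7.73
tool_pos: [0.5564, 0.2328, 0.4087]
orientation: [3.089, -0.569, -0.001]
force: [1.2, -0.2, 0.1]
opening: 0.0507
```

```bash
python3 plan.py .45 .0 .42 -.367
python3 - <<'E'
from m import *
t=robot.read_camera("side");crop(t,160,215,270,330,7,"pics/s7.png")
E
```

```text
t 7.73 pos [0.5564 0.2328 0.4087] yaw_x -0.365 open 0.0507 F [ 1.2 -0.2  0.1] q6 0.68
total mm(tool) [-16.4 255.4 -11.2] turn [0.    0.    0.002] rows 10
0 slide [-0.0041  0.0639 -0.0028] turn [0.0001 0.0001 0.0005]
1 slide [-0.0041  0.0639 -0.0028] turn [0.0001 0.0001 0.0005]
2 slide [-0.0041  0.0639 -0.0028] turn [0.0001 0.0001 0.0005]
3 slide [-0.004   0.0639 -0.0028] turn [0.0001 0.0001 0.0005]
4 slide [-0.004   0.0639 -0.0028] turn [0.0001 0.0001 0.0005]
5 slide [-0.004   0.0639 -0.0028] turn [0.0001 0.0001 0.0005]
6 slide [-0.004   0.0639 -0.0028] turn [0.0001 0.0001 0.0005]
7 slide [-0.004   0.0639 -0.0028] turn [0.0001 0.0001 0.0005]
8 slide [-0.004   0.0639 -0.0028] turn [0.0001 0.0001 0.0005]
9 slide [-0.004   0.0639 -0.0028] turn [0.0001 0.0001 0.0005]
```

View pics/s7.png

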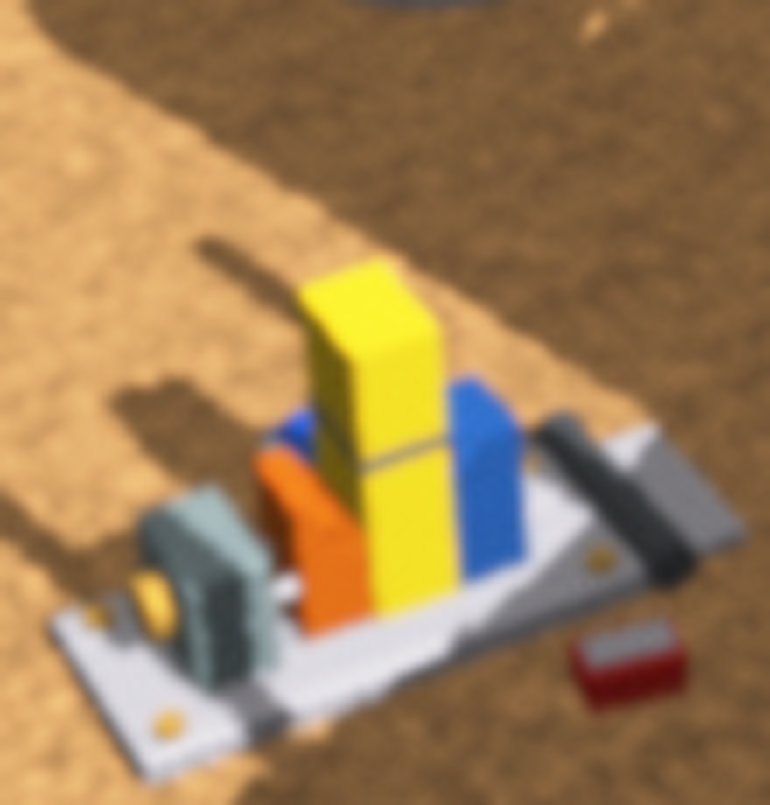

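Yellow stands upright on the plate against the cheek, and the orange jaw touches it at crop (372,612) compared with 378 at rest. I'll move the arm clear to check from above.

arm_command:
  motion:
    - {"slide": [-0.03,0.08,-0.003],"turn": [0,0,0]}
    - {"slide": [-0.03,0.08,-0.003],"turn": [0,0,0]}
    - {"slide": [-0.03,0.08,-0.003],"turn": [0,0,0]}
    - {"slide": [-0.03,0.08,-0.003],"turn": [0,0,0]}
    - {"slide": [-0.03,0.08,-0.003],"turn": [0,0,0]}

```text
t: 8.2
tool_pos: [0.4424, 0.104, 0.4127]
orientation: [3.089, -0.569, -0.0]
force: [0.0, -0.3, -0.0]
opening: 0.0514
```

arm_command:
  motion:
    - {"slide": [-0.03,0.09,0],"turn": [0,0,0]}
    - {"slide": [-0.03,0.09,0],"turn": [0,0,0]}
    - {"slide": [-0.03,0.09,0],"turn": [0,0,0]}
    - {"slide": [-0.03,0.09,0],"turn": [0,0,0]}
    - {"slide": [-0.03,0.09,0],"turn": [0,0,0]}

```text
t: 8.62
tool_pos: [0.3221, -0.0427, 0.4128]
orientation: [3.09, -0.568, 0.001]
force: [0.1, -0.5, -0.3]
opening: 0.0511
```

arm_command:
  motion:
    - {"slide": [-0.03,0.09,0],"turn": [0,0,0]}
    - {"slide": [-0.03,0.09,0],"turn": [0,0,0]}
    - {"slide": [-0.03,0.09,0],"turn": [0,0,0]}
    - {"slide": [0,0,0],"turn": [0,0,0]}
    - {"slide": [0,0,0],"turn": [0,0,0]}

```text
t: 9.03
tool_pos: [0.2501, -0.1318, 0.4132]
orientation: [3.086, -0.582, 0.002]
force: [0.3, -0.4, -1.0]
opening: 0.0508
```

```bash
python3 - <<'E'
from m import *
t=robot.read_camera("top");cv2.imwrite("pics/t8.png",t["pixels"]);crop(t,140,190,210,245,11,"pics/t8b.png")
s=robot.read_camera("side");cv2.imwrite("pics/s8.png",s["pixels"])
E
```

```text
(no output)
```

View pics/t8.png

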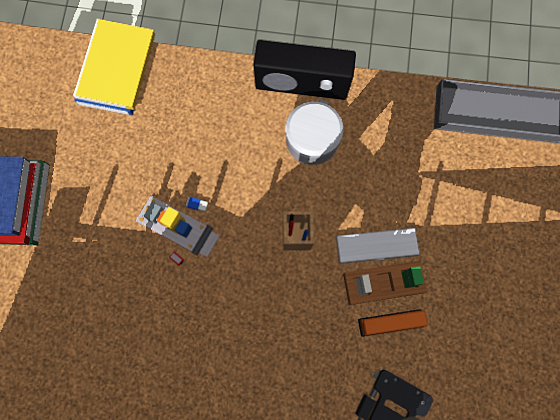

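View pics/t8b.png

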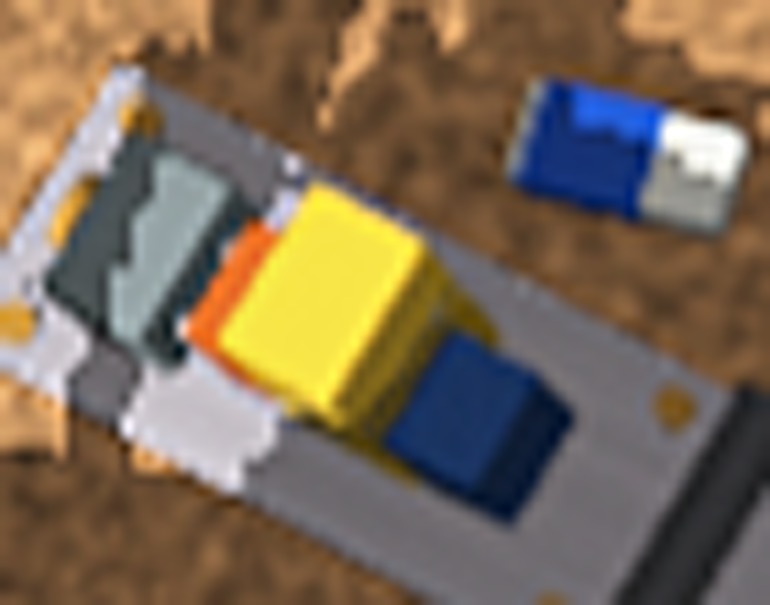

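View pics/s8.png

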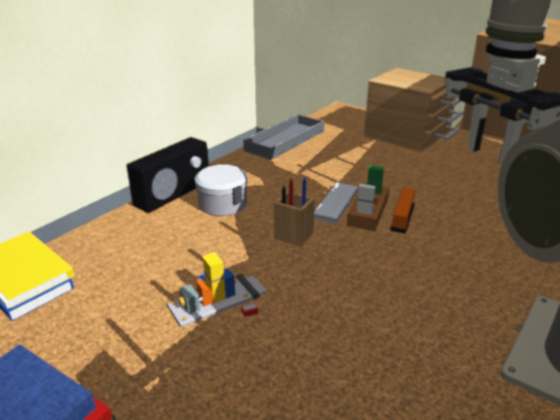

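Now I'll measure yellow's top face, its tilt and the jaw's displacement, and check whether the bystanders moved.

```bash
python3 - <<'E'
from m import *
t1=robot.read_camera("top");s1=robot.read_camera("side")
o=np.array([.5526,.2229]);a=-.367
xb=np.array([np.cos(a),np.sin(a)]);yb=np.array([-np.sin(a),np.cos(a)])
def B(u,z):
    p=onz(t1,P(u,11,140,190),z)[:2]-o;return np.array([p@xb*1e3,p@yb*1e3])
q=np.array([B(u,.088) for u in [(315,185),(428,240),(333,413),(220,342)]])
print(q.round(1),q.mean(0).round(1),[round(np.linalg.norm(q[i]-q[(i+1)%4]),1) for i in range(4)])
d=q[0]+q[1]-q[2]-q[3];print("yaw rel",np.arctan2(d[1],d[0]))
print("jaw back edge top z49",B((258,222),.049),B((187,328),.049))
def edges(c,box,lo,hi,n):
    x0,y0,x1,y1=box;m=cv2.inRange(cv2.cvtColor(c["pixels"][y0:y1,x0:x1],cv2.COLOR_BGR2HSV),lo,hi)
    M=cv2.moments(m,True);return n,round(M["m10"]/M["m00"]+x0,2),round(M["m01"]/M["m00"]+y0,2),M["m00"]
for c in (t,t1): print(edges(c,(165,250,190,270),(0,150,60),(8,255,255),"sharp"),edges(c,(355,305,432,340),(3,150,60),(15,255,255),"stapler"),edges(c,(330,222,425,268),(0,0,90),(180,60,255),"case"))
crop(s1,185,255,245,312,12,"pics/s9.png")
E
```

```text
[[ 18.4  22.8]
 [ 19.4   0.8]
 [-14.2  -0.6]
 [-12.8  22.6]] [ 2.7 11.4] [np.float64(22.0), np.float64(33.6), np.float64(23.3), np.float64(31.2)]
yaw rel 0.02440203500007772
jaw back edge top z49 [11.90599535 39.62776574] [-10.57975056  40.55984243]
('sharp', 176.1, 258.54, 39.0) ('stapler', 394.55, 322.46, 1074.0) ('case', 377.45, 244.83, 2179.0)
('sharp', 176.31, 258.56, 36.0) ('stapler', 394.62, 322.44, 1071.0) ('case', 377.46, 244.81, 2177.0)
```

View pics/s9.png

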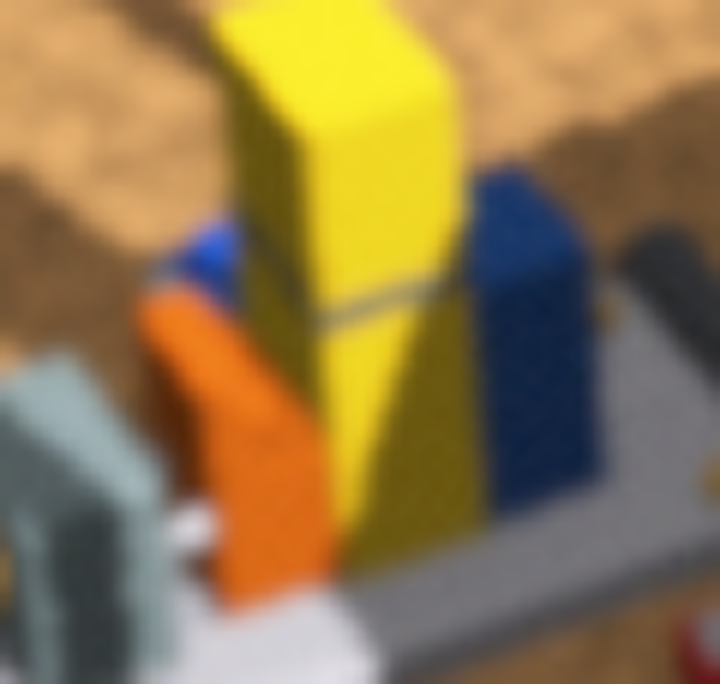

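```bash
python3 -c "
from plant import robot
print(robot.read_state()['t']);print(robot.close_job())"
```

```text
9.2333
the job is handed in; nothing more can be done
None
```

The yellow (thick, 22 mm) packer fits the gap snugly, and I left it there gripped by the orange jaw. I handed the job in at about 9.2 s of the 72 s allowed.

I measured the gap from the pictures first. It came out at about 20.5 mm from above and about 22 mm from the blurrier side view, so I tried only the thick packer. The thin (white) and middle (green) packers were never touched and still stand in their slots. I did not try either of them in the gap.

**Last checks:**
- **Seating:** the packer pushed the jaw back as it went in and met the plate with about 11 N. The tool was then at the same height as when it gripped the packer in the stand, whose slot floor is level with the plate, so the foot is on the plate.
- **Position (top view):** the packer's middle is 11.4 mm from the cheek face, where flush would be 11. It is turned 0.02 rad from the bracket, with no visible tilt.
- **Jaw:** compared with its rest position, the jaw looks pushed back about 2 mm in the side view. That was read by eye from blurred pixels.
- **Bystanders:** the sharpener, stapler and compass case had moved less than about 0.2 pixel. I checked the others only by eye, and they looked unmoved.

**One disagreement:** the packer's offset from the jaw's mid-width reads 2.7 mm in the top view, but about 0.1 mm from the tool's position at release. Both are inside the 8 mm limit.

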